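# Clear the rotor key off the centrifuge and hold its lid half open

### The job

The rotor key has been left lying on the lid of the small bench centrifuge: with the lid still shut, take the key off and hang it by its eye on the sloping peg of the stand, letting go of it there. Then lift the lid to 45 degrees and hold it there, because it falls shut by itself and a colleague wants to reach the rotor: the job finishes with the gripper still holding the lid, motionless, at that angle. Do not let the key drop to the counter, and leave the tube rack, bottle and beaker where they are.

Things in the scene. Friction and masses are not known exactly. Their poses are not given: they have to be found in the camera images.
- centrifuge: Fixed white bench centrifuge, 210 (x) x 220 (y) x 125 mm high without lid, open on top with the rotor inside. Origin: centre of its underside, on the counter. Its x axis points from its front panel (towards the robot) to the hinge side, y to its left, z up; it can stand a little turned. The lid's hinge axis is parallel to its y axis, at x = +105, z = 125.5 mm in this frame.
- lid_angle (a joint): Opening angle of the centrifuge lid in rad: 0 shut, 0.785 = 45 degrees, stop at 1.35. The lid is a white plate with a milky clear window, 210 x 220 x 12 mm, about 0.5 kg with its handle; its top is 137.5 mm above the counter when shut. The handle side rises and swings away from the robot. No spring and no catch: its weight shuts it from any angle.
- handle_bar (a point): Middle of the grip bar of the lid's handle: a steel bar 12 mm thick, 90 mm between its two legs, parallel to the centrifuge's y axis, on top of the lid 25 mm from its front edge; the bar's centre is 32 mm above the lid's top, 44 mm above the lid's underside (where the hinge axis lies) and, along the lid, 185 mm from the hinge. The axes turn with the lid (shut: parallel to those of the centrifuge).
- lid: The lid with its steel bar handle. Origin on the hinge axis, in the middle of the lid's far edge, level with the lid's underside; x points from the handle side to the hinge, y along the hinge, z is the lid's outward normal; the axes turn with the lid.
- rotor_key: The loose rotor key, about 0.11 kg, 165 mm long, lying flat on the lid at the start: a black handle 80 x 16 x 14 mm, at one end a flat steel eye (ring 48 mm outside, 32 mm hole, 8 mm thick), at the other end a steel stub 12 mm thick and 26 mm long. Origin: underside of the middle of the handle. x points along the key from the handle to the eye, z is up as it lies (axis of the eye's hole); undersides of handle and eye are flush.
- key_grip (a point): Centre of the black handle of the rotor key (half-way up, 7 mm above its underside), near its centre of mass. Axes as the rotor key.
- key_eye (a point): Centre of the hole of the key's eye, 75 mm from the handle's centre along the key's x axis, 4 mm above the underside. Axes as the rotor key.
- peg_stand: Fixed stand: dark base plate 100 x 100 x 12 mm, aluminium post 30 x 30 mm, 225 mm high, and one steel peg of 8 mm diameter that rises at 45 degrees from the post's face on the side of the stand's -x axis (towards the robot, give or take its turn). Origin: centre of the base's underside. z up. It may stand to the left or to the right of the centrifuge.
- peg_root (a point): Where the peg's centre line leaves the post: at (-15, 0, 200) mm in the stand's frame. Axes as the stand.
- peg_tip (a point): Free end of the peg (centre of its round end), 60 mm from the root along the peg: 42 mm farther out along the stand's -x and 42 mm higher. Axes as the stand. The hung key swings down and hangs in front of the post.
- tube_rack: Bystander: blue rack, 75 x 150 x 54 mm, with glass tubes standing to 97 mm. Origin: centre of its underside. It stands on the other side of the centrifuge than the stand.
- reagent_bottle: Bystander: amber bottle, 66 mm across, 150 mm high. Origin: centre of its underside.
- beaker: Bystander: white beaker, 70 mm across, 90 mm high. Origin: centre of its underside.
Things that resemble listed ones, but are neither listed nor needed, are in the scene too. What is meant by the rotor_key is not orange, and is the smaller of those in its own colour.

How it is judged:
By the outcome, as a careful person would: the job done as asked, in the order asked, and still so for the second after the job is handed in, while the arm keeps its last pose, push and grip.
It also fails if it takes over 58 s, if anything falls off the work surface, if the arm or the gripper's body presses on something with over 40 N, if the wrist force passes 120 N, or if a joint passes its speed limit or range.

### The arm

A 6-joint arm with a two-finger parallel gripper is mounted at the origin on the work surface. World frame = base frame: x ahead of the robot, y to its left, z up, the work surface at z = 0. Lengths are in m, angles in rad, forces in N, time in s.
With the tool pointing down it reaches from about 0.25 to 0.775 m from the base axis. Payload 4 kg.
Tool frame: the origin (TCP) lies midway between the tips of the shut fingers; the grasp point (between the pads) lies 19 mm behind it; z points along the fingers, y is the line along which they close (so a half turn about z gives the same grasp; the last joint's range is limited). The gripper opens to 94 mm and grips with 3 to 60 N. Pads are 16 mm wide; open, the fingers measure 119 mm over their backs; the gripper's body (75 mm by 177 mm) begins 78 mm behind the grasp point.
Start: joints at [1.047, 0.087, 1.371, -0, 1.684, -0.103], TCP at [0.225, 0.502, 0.206] pointing down, gripper open.
Joint ranges: [-3.1, 3.1], [-0.76, 2.03], [0.27, 2.55], [-1.08, 4.22], [0.17, 2.65], [-2.57, 2.57]. Speed limits (rad/s): [2.79, 2.79, 3.14, 3.14, 3.14, 3.14].

### API

Orientations are given as [roll, pitch, yaw] about the fixed x, y, z axes, in that order (R = Rz(yaw) Ry(pitch) Rx(roll)).
In Python, from bench import get_obs, snapshot, close_job gives the robot as it stands. The module is installed in compiled form; this text tells all that it offers.
- The arm moves only by the tool drive_tool, never from a script. Its argument "commands" is a list of rows, each a list of 6 numbers: the shift along the tool's x, y, z in units of 0.04 m (1.0 is 0.04 m), then the turn, a rotation vector about the tool's x, y, z in units of 0.1 rad (1.0 is 0.1 rad). In form: [[dx, dy, dz, wx, wy, wz], ...]. A call has 1 to 20 rows; each row shifts and turns the commanded pose from where the row before left it, along the tool's axes as they then stand; what a row does not reach is not made up. A row lasts 1/8 s, in which the tool goes at most 62.5 mm and 10.7 degrees, less where a joint would pass 70% of its speed; a pose out of reach is approached as far as the arm can. A call with a number of a shift or a turn outside -1 to 1 is refused whole. A call with a gripper value outside its range is refused whole. "gripper" is the closure, from 0 (fully open) to 1 (shut), set as the call begins (left out, the last holds). The fingers move at their own pace and stop on an object; the grip force is fixed at half the most. Time passes only in rows, so rows that do not move let the fingers close. It gives the time, the measured TCP pose, the force, the opening and the grip force at its end, in the units of the state.
- get_obs(): the state, without advancing time (a new reading comes with each control period).
- snapshot(name): name is "side" or "top"; returns a dict with "image" (384x512x3 uint8, blue, green, red), "range_z" (384x512 float32, m along the optical axis (not along the pixel's ray), 0 where there is no reading), "fx", "fy", "cx", "cy" (pixels), "rvec" (rotation vector, rad) and "tvec" (3), from world to camera coordinates, as OpenCV has them. Camera axes: x right, y down, z forward; pixel columns grow to the right and rows downward; lengths in m; the calibration is good to about 2 mm. A picture is of the moment at which its call begins.
- close_job(): hands the job in; it is judged then, once.
The state is a dict: "time": time; "joint_positions": joint angles; "qvel": joint speeds; "joint_torque": joint torques, N m; "tool_pos": TCP position; "ee_rot": TCP orientation; "wrist_force": force on the tool from outside, world axes, zero at the start; "wrist_torque": the same for the moment, N m; "width": finger opening in m; "finger_force": force on a finger pad.
Only numpy, scipy, OpenCV 4.12 (cv2) and the standard library are available. Lean on these libraries where they do the work, as an engineer would, in place of code of your own. Each camera call takes 0.05 s, during which the arm holds its last target. There are 200 camera calls.

## Working session

There is one attempt and no reset: what is moved stays moved. The work goes in short steps, Python scripts to look and compute and a tool call to move; the robot and the scene stay as the last step left them, time stands still between calls to the robot, and variables do not carry over. Pictures are saved under pics/ and viewed, at most 10 in all, crops included, and the job is handed in when it is done.

Besides the shell and the picture viewer there is one more tool, called after ">>>" as name(argument=value, ...) on one line, values as JSON. drive_tool: Moves the arm, as the interface text tells. Its arguments: {"type":"object","properties":{"commands":{"type":"array"},"gripper":{"type":"number"}},"required":["commands"]}

```bash
mkdir -p pics; python3 - <<'E'
from bench import *
import cv2,numpy as np
print(get_obs())
for n in("top","side"):
    s=snapshot(n);cv2.imwrite(f"pics/{n}0.png",s["image"]);np.savez(f"{n}0.npz",**s)
    R=cv2.Rodrigues(s["rvec"])[0];print(n,s["fx"],s["cx"],s["cy"],-R.T@np.ravel(s["tvec"]),R.round(3).tolist())
E
```

```text
{'time': 0.0, 'joint_positions': array([ 1.04688636e+00,  8.79438737e-02,  1.37223988e+00, -1.45390767e-05,
        1.68358719e+00, -1.03082212e-01]), 'qvel': array([ 0.0008101 , -0.00101816,  0.00143753,  0.00036936,  0.00105128,
        0.00013097]), 'joint_torque': array([-2.00513132e-04, -3.40164185e+01, -3.02432835e+01,  7.15705077e-02,
        3.26584477e-02, -1.50224619e-04]), 'tool_pos': array([0.22441027, 0.50153971, 0.20431755]), 'ee_rot': array([-3.13942444e+00, -2.09771519e-04,  2.72076305e+00]), 'wrist_force': array([-0.25373492, -0.1663823 , -0.26932344]), 'wrist_torque': array([-0.00357538, -0.00834788,  0.05383832]), 'finger_force': 0.0, 'width': 0.09403075568020282}
top 498.18155888521244 258.21493216676856 191.40074234988742 [0.37148168 0.02237648 1.49675477] [[0.002, -1.0, 0.014], [-0.989, -0.004, -0.148], [0.148, -0.013, -0.989]]
side 490.7052118820699 253.7348067852699 186.9600015257132 [0.53190595 1.27457917 0.90610644] [[-0.999, -0.043, 0.019], [-0.038, 0.504, -0.863], [0.028, -0.863, -0.505]]
```

View pics/top0.png

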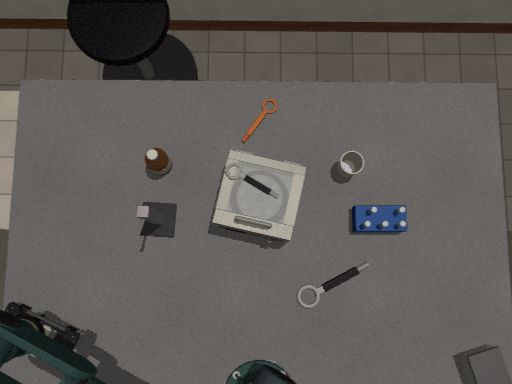

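View pics/side0.png

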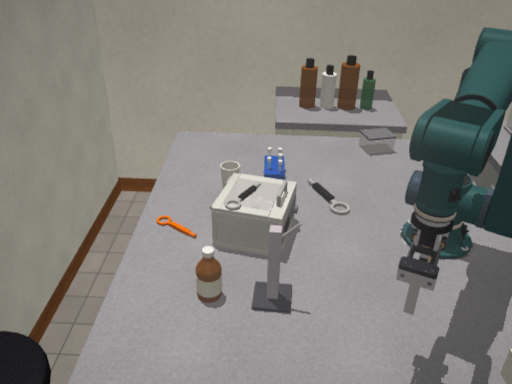

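Top view: key candidates are the orange one (260,120), a large black one on the counter (335,285) and a small black one on the lid (eye 233,172, stub 277,194). The lid one fits: it is not orange, and it is the smaller of the black pair. The stand is at (150,215) with its peg near (143,240), and the handle bar is at (252,222). I'll confirm this in a crop and measure.

```bash
cat > h.py <<'E'
import cv2,numpy as np
from bench import *
def P(s):
    R=cv2.Rodrigues(np.asarray(s["rvec"]))[0];return R,np.ravel(s["tvec"])
def plane(s,uv,z):
    R,t=P(s);c=-R.T@t;uv=np.atleast_2d(uv).astype(float)
    d=np.c_[(uv[:,0]-s["cx"])/s["fx"],(uv[:,1]-s["cy"])/s["fy"],np.ones(len(uv))]@R
    return c+d*((z-c[2])/d[:,2])[:,None]
def cloud(s):
    R,t=P(s);z=s["range_z"];v,u=np.mgrid[:384,:512]
    p=np.dstack([(u-s["cx"])/s["fx"]*z,(v-s["cy"])/s["fy"]*z,z])
    w=(p-t)@R; w[z<=0]=np.nan; return w
E
python3 - <<'E'
from h import *
t=dict(np.load("top0.npz"));s=dict(np.load("side0.npz"))
W=cloud(t);V=cloud(s)
im=t["image"].astype(int);h=cv2.cvtColor(t["image"],cv2.COLOR_BGR2HSV)
# key handle: dark pixels on the lid
sub=np.zeros((384,512),bool);sub[160:205,222:295]=1
dk=sub&(h[...,2]<70)&(W[...,2]>.12)
v,u=np.nonzero(dk);r=cv2.minAreaRect(np.c_[u,v].astype(np.float32));print("handle rect px",r,len(u))
b=plane(t,cv2.boxPoints(r),.1515);print("corners",b.round(4).tolist(),"c",b.mean(0), "z med",np.median(W[dk][:,2]))
# lid: points at z .13-.145
lid=(np.abs(W[...,2]-.1375)<.012)&(W[...,0]>.2)&(W[...,0]<.7)&(abs(W[...,1])<.25)
n,lab,st,_=cv2.connectedComponentsWithStats(lid.astype(np.uint8));k=1+st[1:,4].argmax()
v,u=np.nonzero(lab==k);p=plane(t,np.c_[u,v],.1375)[:,:2];r=cv2.minAreaRect((p*1000).astype(np.float32));print("lid",r)
bar=(W[...,2]>.158)&(W[...,2]<.19)&sub[::1].__class__(sub.shape) if 0 else None
bx=np.zeros_like(sub);bx[205:240,210:300]=1
m=bx&(W[...,2]>.16)&(W[...,2]<.19);v,u=np.nonzero(m);p=plane(t,np.c_[u,v],.1755);r=cv2.minAreaRect((p[:,:2]*1000).astype(np.float32));print("bar",r,np.median(W[m][:,2]),len(u))
for nm,C in(("top",W),("side",V)):
    m=(C[...,2]>.185)&(C[...,2]<.27)&(C[...,0]>.2)&(C[...,0]<.6)&(C[...,1]>.12)&(C[...,1]<.4)
    v,u=np.nonzero(m)
    q=C[m];print(nm,len(q),u.min(),u.max(),v.min(),v.max())
    o=q[:,0].argsort();print(np.c_[u,v,(q*1000).round()][o][:45:2].astype(int).tolist())
    top=q[(abs(q[:,2]-.225)<.008)];print("post top",np.median(top,0),len(top))
a=cv2.resize(t["image"][140:250,120:310],None,fx=4,fy=4,interpolation=cv2.INTER_CUBIC)
cv2.imwrite("pics/crop0.png",a)
b=cv2.resize(s["image"][160:320,200:330],None,fx=3.7,fy=3.7,interpolation=cv2.INTER_CUBIC);cv2.imwrite("pics/crop1.png",b)
E
```

```text
handle rect px ((256.8307800292969, 184.28636169433594), (28.488840103149414, 5.987351894378662), 30.5792236328125) 168
corners [[0.6054, 0.046, 0.1515], [0.6198, 0.0378, 0.1515], [0.5799, -0.0295, 0.1515], [0.5656, -0.0211, 0.1515]] c [0.59267785 0.00830311 0.1515    ] z med 0.15013542871517221
lid ((570.9401245117188, -0.5055389404296875), (219.80270385742188, 217.59237670898438), 77.2854232788086)
bar ((489.3089294433594, 18.261714935302734), (98.60848236083984, 11.688199996948242), 77.37006378173828) 0.1731113694379443 164
top 233 137 152 206 234
[[139, 234, 450, 303, 246], [140, 233, 453, 301, 245], [139, 233, 453, 304, 243], [138, 232, 455, 306, 244], [139, 231, 458, 304, 244], [140, 231, 458, 302, 241], [140, 230, 460, 302, 242], [141, 230, 461, 301, 237], [140, 229, 463, 304, 236], [141, 228, 466, 302, 234], [140, 228, 466, 305, 232], [141, 227, 468, 302, 233], [140, 227, 469, 305, 229], [140, 226, 471, 305, 230], [141, 225, 474, 304, 224], [140, 225, 474, 307, 224], [142, 224, 477, 302, 224], [141, 224, 477, 305, 221], [141, 223, 480, 305, 221], [142, 222, 482, 303, 217], [141, 222, 483, 307, 213], [143, 221, 485, 302, 212], [144, 221, 486, 300, 208]]
post top [0.5072971  0.30132488 0.2240861 ] 158
side 341 268 301 222 246
[[301, 223, 449, 305, 244], [300, 225, 451, 307, 239], [300, 223, 451, 310, 247], [299, 225, 453, 310, 241], [299, 224, 454, 310, 244], [298, 226, 456, 311, 239], [298, 223, 456, 307, 245], [297, 227, 458, 309, 235], [297, 225, 458, 313, 243], [296, 226, 460, 307, 236], [296, 225, 460, 307, 239], [295, 228, 462, 311, 233], [295, 227, 463, 312, 236], [294, 229, 464, 309, 228], [294, 227, 465, 309, 235], [293, 230, 466, 306, 224], [293, 226, 467, 304, 234], [293, 228, 467, 311, 233], [292, 228, 469, 307, 230], [292, 229, 469, 311, 230], [291, 230, 471, 306, 223], [291, 228, 472, 307, 230], [290, 231, 474, 311, 224]]
post top [0.50503329 0.30885596 0.22527723] 148
```

View pics/crop0.png

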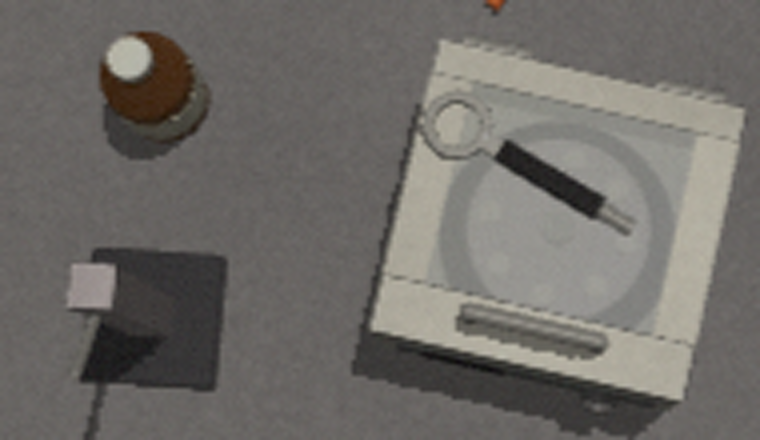

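View pics/crop1.png

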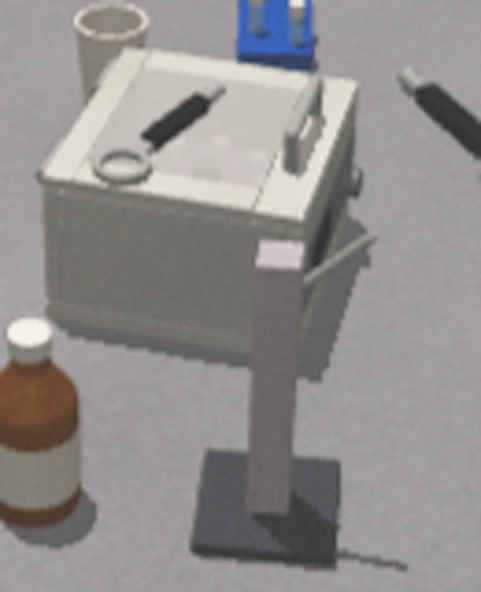

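The crop confirms it: the small black-handled key lies on the lid, with its eye at top pixel (234,171) and its stub at (277,197). In the side view the peg rises from the post at (275,232) to its tip at (301,223).

```bash
cat >> h.py <<'E'
from scipy.spatial.transform import Rotation as Ro
def go(pos,R):
    """tool-frame shift (units .04 m) and turn (units .1 rad) from measured pose"""
    o=get_obs();R0=Ro.from_euler('xyz',o["ee_rot"])
    d=R0.inv().apply(np.array(pos)-o["tool_pos"])/.04
    w=(R0.inv()*R).as_rotvec()/.1
    d2=R.inv().apply(np.array(pos)-o["tool_pos"])/.04
    print("shift now-frame",d.round(2),"shift final-frame",d2.round(2),"turn",w.round(2))
def frame(x,z):
    x=np.array(x,float);z=np.array(z,float);x/=np.linalg.norm(x);z/=np.linalg.norm(z)
    return Ro.from_matrix(np.c_[x,np.cross(z,x),z])
E
python3 - <<'E'
from h import *
t=dict(np.load("top0.npz"));s=dict(np.load("side0.npz"))
def tri(a,b):
    A=[]
    for S in(t,s):
        R,tv=P(S);K=np.array([[S["fx"],0,S["cx"]],[0,S["fy"],S["cy"]],[0,0,1]]);A.append(K@np.c_[R,tv])
    X=cv2.triangulatePoints(A[0],A[1],np.array(a,float).reshape(2,1),np.array(b,float).reshape(2,1));return (X[:3]/X[3]).ravel()
print("tip tri",tri((139,234),(301,223.5)),"plane",plane(t,(139,234),.2424),plane(s,(301,223.5),.2424))
print("post top c",plane(t,(120+92/4,140+287/4),.225),plane(s,(200+280/3.7,160+254/3.7),.225))
print("base corners",plane(t,[(120+95/4,140+248/4),(120+227/4,140+257/4),(120+215/4,140+388/4)],.012))
print("eye",plane(t,(120+457/4,140+125/4),.1455),"stub end",plane(t,(120+631/4,140+227/4),.1445))
# wrist orientation for hang: for roll angles
z=np.array([1,0,-1.])/2**.5
for roll in(0,20,40,60):
    a=np.radians(roll);x=np.cos(a)*np.array([1,0,1])/2**.5+np.sin(a)*np.array([0,1,0]);R=frame(x,z).as_matrix()
    for j1 in(.7,.9):
      for j23 in(1.2,1.7):
        M=(Ro.from_euler('z',j1)*Ro.from_euler('y',j23)).as_matrix().T@R
        e=Ro.from_matrix(M).as_euler('ZYZ');print(roll,j1,j23,e[0].round(2),e[1].round(2),(e[2]-np.pi/2).round(2))
go((.593,.008,.25),frame((.51,.86,0),(0,0,-1)))
E
```

```text
tip tri [0.44931293 0.30427387 0.24211456] plane [[0.45014714 0.30414327 0.2424    ]] [[0.44847622 0.30482723 0.2424    ]]
post top c [[0.5080784  0.29998565 0.225     ]] [[0.50809456 0.3055616  0.225     ]]
base corners [[0.56030606 0.3453084  0.012     ]
 [0.55390332 0.24651487 0.012     ]
 [0.45602869 0.25281456 0.012     ]]
eye [[0.62977373 0.07055155 0.1455    ]] stub end [[ 0.55941151 -0.04928219  0.1445    ]]
0 0.7 1.2 -0.49 1.32 -4.04
0 0.7 1.7 -0.62 0.89 -3.75
0 0.9 1.2 -0.6 1.42 -3.88
0 0.9 1.7 -0.71 1.02 -3.56
20 0.7 1.2 -0.49 1.32 -4.39
20 0.7 1.7 -0.62 0.89 -4.1
20 0.9 1.2 -0.6 1.42 -4.23
20 0.9 1.7 -0.71 1.02 -3.91
40 0.7 1.2 -0.49 1.32 1.54
40 0.7 1.7 -0.62 0.89 -4.45
40 0.9 1.2 -0.6 1.42 -4.58
40 0.9 1.7 -0.71 1.02 -4.26
60 0.7 1.2 -0.49 1.32 1.19
60 0.7 1.7 -0.62 0.89 1.49
60 0.9 1.2 -0.6 1.42 1.35
60 0.9 1.7 -0.71 1.02 -4.61
shift now-frame [-13.45  -7.5   -1.13] shift final-frame [-5.91 14.22 -1.14] turn [-0.02  0.02 16.85]
```

>>> drive_tool(commands=[[0,0,-1,0,0,1],[0,0,-1,0,0,1],[0,0,-1,0,0,1],[0,0,-1,0,0,1],[0,0,0,0,0,1],[0,0,0,0,0,1],[0,0,0,0,0,1],[0,0,0,0,0,1],[0,0,0,0,0,1],[0,0,0,0,0,1],[0,0,0,0,0,1],[0,0,0,0,0,1],[0,0,0,0,0,1],[0,0,0,0,0,1],[0,0,0,0,0,1],[0,0,0,0,0,1],[0,0,0,0,0,0.85],[0,0,0,0,0,0]], gripper=0.3)

```text
time: 2.35
tool_pos: [0.2246, 0.502, 0.3649]
ee_rot: [-3.142, 0.001, 1.037]
wrist_force: [0.0, -0.2, 0.1]
width: 0.0659
finger_force: 0.0
```

>>> drive_tool(commands=[[-0.4,0.95,0,0,0,0],[-0.4,0.95,0,0,0,0],[-0.4,0.95,0,0,0,0],[-0.4,0.95,0,0,0,0],[-0.4,0.95,0,0,0,0],[-0.4,0.95,0,0,0,0],[-0.4,0.95,0,0,0,0],[-0.4,0.95,0,0,0,0],[-0.4,0.95,0,0,0,0],[-0.4,0.95,0,0,0,0],[-0.4,0.95,0,0,0,0],[-0.4,0.95,0,0,0,0],[-0.4,0.95,0,0,0,0],[-0.4,0.95,0,0,0,0],[-0.4,0.95,0,0,0,0],[0,0,1,0,0,0],[0,0,1,0,0,0],[0,0,1,0,0,0],[0,0,0,0,0,0],[0,0,0,0,0,0]])

```text
time: 4.85
tool_pos: [0.5933, 0.0049, 0.2473]
ee_rot: [3.139, -0.001, 1.036]
wrist_force: [0.1, 0.5, 0.1]
width: 0.0658
finger_force: 0.0
```

```bash
python3 - <<'E'
from h import *
o=get_obs();print(o["time"],o["joint_positions"].round(3),o["tool_pos"],o["ee_rot"],o["width"])
go((.592,.007,.141),frame((.507,.862,0),(0,0,-1)))
E
```

```text
4.85 [-0.087  0.179  1.186  0.     1.774  0.447] [0.59330932 0.00491963 0.24725627] [ 3.13946409e+00 -1.08393661e-03  1.03645069e+00] 0.0658393495340216
shift now-frame [ 0.03 -0.06  2.66] shift final-frame [ 0.03 -0.05  2.66] turn [ 0.02 -0.01 -0.03]
```

>>> drive_tool(commands=[[0,-0.05,0.8,0,0,0],[0.03,0,0.8,0,0,0],[0,0,0.6,0,0,0],[0,0,0.3,0,0,0],[0,0,0.14,0,0,0],[0,0,0,0,0,0],[0,0,0,0,0,0]])

```text
time: 5.72
tool_pos: [0.5923, 0.007, 0.1413]
ee_rot: [3.139, -0.001, 1.036]
wrist_force: [-0.7, 0.2, 0.2]
width: 0.0656
finger_force: 0.0
```

>>> drive_tool(commands=[[0,0,0,0,0,0],[0,0,0,0,0,0],[0,0,0,0,0,0],[0,0,0,0,0,0],[0,0,0,0,0,0],[0,0,0,0,0,0]], gripper=1)

```text
time: 6.48
tool_pos: [0.5916, 0.007, 0.1398]
ee_rot: [3.142, -0.0, 1.036]
wrist_force: [0.0, -0.1, 0.6]
width: 0.0157
finger_force: 30.0
```

>>> drive_tool(commands=[[0,0,-0.3,0,0,0],[0,0,-0.6,0,0,0],[0,0,-1,0,0,0],[0,0,-1,0,0,0],[0,0,-1,0,0,0],[0,0,-1,0,0,0],[0,0,-0.6,0,0,0],[0,0,-0.3,0,0,0],[0,0,0,0,0,0]])

```text
time: 7.6
tool_pos: [0.5917, 0.007, 0.3726]
ee_rot: [3.14, -0.001, 1.036]
wrist_force: [0.0, 0.1, -2.0]
width: 0.0156
finger_force: 30.0
```

```bash
cat >> h.py <<'E'
tip=np.array([.450,.3035,.242]);psi=np.radians(-3.7)
e=np.array([-np.cos(psi),-np.sin(psi),0]);up=np.array([0,0,1.]);p=(e+up)/2**.5;u=(-e+up)/2**.5;side=np.cross(p,u)
if side[1]<0: side=-side
def hang(roll): a=np.radians(roll);return frame(np.cos(a)*u+np.sin(a)*side,-p)
def hangpos(d,roll,eye=(.075,0,-.001)): return tip+d*p-hang(roll).apply(eye)
E
python3 - <<'E'
from h import *
o=get_obs();print(o["time"],o["joint_positions"].round(3),o["tool_pos"],o["ee_rot"],o["width"])
for d in(.09,.035,-.025):
    print(d,hangpos(d,30),hang(30).as_euler('xyz')); go(hangpos(d,30),hang(30))
s=snapshot("side");t=snapshot("top");np.savez("side1.npz",**s);np.savez("top1.npz",**t)
i=np.hstack([s["image"][60:300,170:400],t["image"][80:320,130:360]]);cv2.imwrite("pics/lift.png",cv2.resize(i,None,fx=1.7,fy=1.7))
E
```

```text
7.6 [-0.084  0.216  0.894  0.     2.03   0.451] [0.59170351 0.00698206 0.37257404] [ 3.14044898e+00 -6.15927228e-04  1.03578704e+00] 0.015554637349268843
0.09 [0.33894651 0.27310318 0.25900457] [ 2.67794504 -0.65905804  0.62014202]
shift now-frame [ 2.5  -8.83  2.83] shift final-frame [-2.75 -8.78 -2.75] turn [-5.77  5.47  5.47]
0.035 [0.37775632 0.27059346 0.2201137 ] [ 2.67794504 -0.65905804  0.62014202]
shift now-frame [ 2.94 -7.97  3.8 ] shift final-frame [-2.75 -8.78 -1.38] turn [-5.77  5.47  5.47]
-0.025 [0.42009429 0.26785559 0.17768729] [ 2.67794504 -0.65905804  0.62014202]
shift now-frame [ 3.42 -7.02  4.87] shift final-frame [-2.75 -8.78  0.12] turn [-5.77  5.47  5.47]
```

View pics/lift.png

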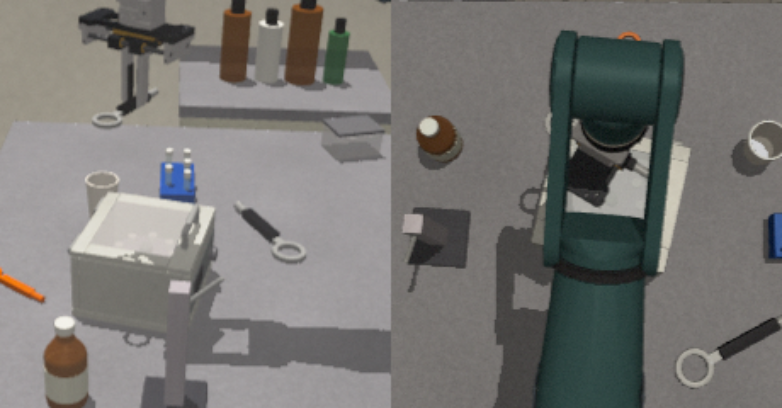

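>>> drive_tool(commands=[[0,0,0,-0.577,0.547,0.547],[0,0,0,-0.577,0.547,0.547],[0,0,0,-0.577,0.547,0.547],[0,0,0,-0.577,0.547,0.547],[0,0,0,-0.577,0.547,0.547],[0,0,0,-0.577,0.547,0.547],[0,0,0,-0.577,0.547,0.547],[0,0,0,-0.577,0.547,0.547],[0,0,0,-0.577,0.547,0.547],[0,0,0,-0.577,0.547,0.547],[0,0,0,0,0,0]])

```text
time: 9.07
tool_pos: [0.5896, 0.0076, 0.3677]
ee_rot: [2.684, -0.653, 0.618]
wrist_force: [-0.4, -0.1, -1.1]
width: 0.0154
finger_force: 30.0
```

>>> drive_tool(commands=[[-0.25,-0.8,-0.25,0,0,0],[-0.25,-0.8,-0.25,0,0,0],[-0.25,-0.8,-0.25,0,0,0],[-0.25,-0.8,-0.25,0,0,0],[-0.25,-0.8,-0.25,0,0,0],[-0.25,-0.8,-0.25,0,0,0],[-0.25,-0.8,-0.25,0,0,0],[-0.25,-0.8,-0.25,0,0,0],[-0.25,-0.8,-0.25,0,0,0],[-0.25,-0.8,-0.25,0,0,0],[-0.25,-0.8,-0.25,0,0,0],[0,0,0,0,0,0],[0,0,0,0,0,0]])

```text
time: 10.7
tool_pos: [0.339, 0.2739, 0.2583]
ee_rot: [2.678, -0.658, 0.62]
wrist_force: [-0.0, 0.9, -1.2]
width: 0.0154
finger_force: 30.0
```

```bash
python3 - <<'E'
from h import *
s1=dict(np.load("side1.npz"));print("eye at lift",plane(s1,(232.9,130),.3736),"expected",np.array([.5917,.007])+.075*np.array([.51,.86]))
o=get_obs();print(o["time"],o["joint_positions"].round(3),o["tool_pos"],o["ee_rot"],o["width"],o["wrist_force"])
go(hangpos(.035,30),hang(30));go(hangpos(-.025,30),hang(30))
s=snapshot("side");t=snapshot("top");np.savez("side2.npz",**s);np.savez("top2.npz",**t)
i=np.hstack([s["image"][130:330,230:400],t["image"][120:320,70:240]]);cv2.imwrite("pics/pre.png",cv2.resize(i,None,fx=2.3,fy=2.3,interpolation=2))
E
```

```text
eye at lift [[0.62976839 0.0681777  0.3736    ]] expected [0.62995 0.0715 ]
10.7 [ 1.077 -0.484  1.941 -0.717  1.358  2.227] [0.33895338 0.27388543 0.25827616] [ 2.67827277 -0.65755086  0.6195595 ] 0.015441508831516475 [-0.03154835  0.9085717  -1.16069946]
shift now-frame [0.   0.02 1.36] shift final-frame [0.   0.02 1.36] turn [0.   0.02 0.  ]
shift now-frame [0.01 0.02 2.86] shift final-frame [0.   0.02 2.86] turn [0.   0.02 0.  ]
```

View pics/pre.png

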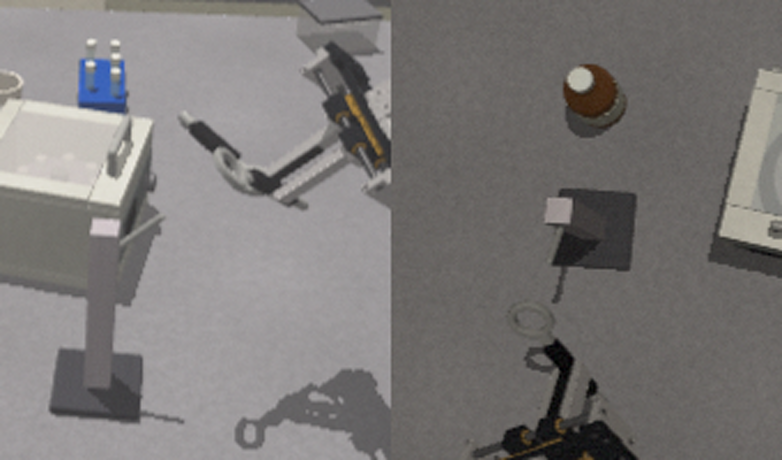

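Both views show the held key with its eye in front of the peg tip: eye centre at top pixel (130,259) and side pixel (333,204). I'll check the eye's position before inserting it.

```bash
python3 - <<'E'
from h import *
s=dict(np.load("side2.npz"));t=dict(np.load("top2.npz"))
A=[]
for S in(t,s):
    R,tv=P(S);K=np.array([[S["fx"],0,S["cx"]],[0,S["fy"],S["cy"]],[0,0,1]]);A.append(K@np.c_[R,tv])
o=get_obs();R0=Ro.from_euler('xyz',o["ee_rot"]);ex=o["tool_pos"]+R0.apply((.075,0,-.001))
for M in A: q=M@np.r_[ex,1];print("expected px",q[:2]/q[2])
X=cv2.triangulatePoints(*A,np.array([[130.4],[258.7]]),np.array([[333.],[203.9]]));X=(X[:3]/X[3]).ravel()
print(X,ex,"in tool",R0.inv().apply(X-o["tool_pos"]))
# bright ring pixels in each view, tight box near eye
for S,(a,b) in((t,(130,259)),(s,(333,204))):
    g=cv2.cvtColor(S["image"],cv2.COLOR_BGR2HSV);m=np.zeros((384,512),bool);m[b-13:b+13,a-13:a+13]=1
    C=cloud(S);D=np.linalg.norm(C-ex,axis=2)<.03;mm=m&D;v,u=np.nonzero(mm);print(len(u),(u.min()+u.max())/2,(v.min()+v.max())/2, np.nanmean(R0.inv().apply(C[mm]-o["tool_pos"]),0))
E
```

```text
expected px [130.58249891 259.08227837]
expected px [329.54500431 202.78428113]
[0.38356785 0.30893839 0.30377407] [0.38699872 0.30761165 0.30531019] in tool [ 0.07245451 -0.00273276 -0.00239399]
202 130.5 260.0 [ 0.0760732   0.00317279 -0.00368266]
160 330.5 202.5 [ 0.07951967 -0.00335826 -0.00425491]
```

The eye is within about 3 mm of where it should be, so I'm inserting it along the peg.

>>> drive_tool(commands=[[0,0.02,0.3,0,0,0],[0,0,0.5,0,0,0],[0,0,0.5,0,0,0],[0,0,0.4,0,0,0],[0,0,0.3,0,0,0],[0,0,0.3,0,0,0],[0,0,0.3,0,0,0],[0,0,0.25,0,0,0],[0,0,0,0,0,0],[0,0,0,0,0,0]])

```text
time: 12.05
tool_pos: [0.4193, 0.2681, 0.178]
ee_rot: [2.679, -0.659, 0.619]
wrist_force: [-0.2, 0.0, -2.0]
width: 0.0156
finger_force: 30.0
```

```bash
python3 - <<'E'
from h import *
o=get_obs();print(o["time"],o["joint_positions"].round(3),o["wrist_force"],o["width"]);go(hangpos(-.025,30),hang(30))
s=snapshot("side");t=snapshot("top")
i=np.hstack([s["image"][190:290,230:330],t["image"][190:290,90:190]]);cv2.imwrite("pics/ins.png",cv2.resize(i,None,fx=4,fy=4,interpolation=2))
E
```

```text
12.05 [ 0.855 -0.368  2.029 -0.701  1.058  2.189] [-0.16841137  0.04517972 -2.0463628 ] 0.015635552480533436
shift now-frame [0.   0.01 0.02] shift final-frame [0.   0.01 0.02] turn [-0.    0.   -0.01]
```

View pics/ins.png

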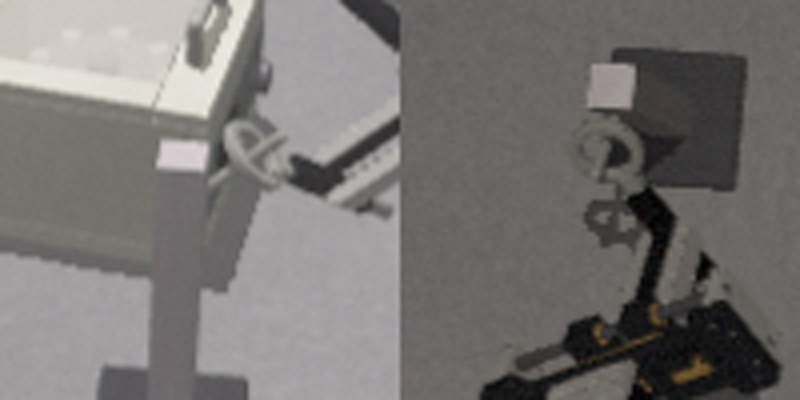

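The peg tip shows through the eye in both views (ring at about (255,155) and (608,150) in the crop). Lowering slightly, then releasing and backing off along the peg.

>>> drive_tool(commands=[[-0.1,0,0,0,0,0],[-0.08,0,0,0,0,0],[0,0,0,0,0,0]])

```text
time: 12.52
tool_pos: [0.4143, 0.2645, 0.173]
ee_rot: [2.679, -0.658, 0.62]
wrist_force: [0.5, 0.6, -1.3]
width: 0.0156
finger_force: 30.0
```

>>> drive_tool(commands=[[0,0,0,0,0,0],[0,0,0,0,0,0],[0,0,0,0,0,0],[0,0,0,0,0,0],[0,0,-0.2,0,0,0],[0,0,-0.3,0,0,0],[0,0,-0.4,0,0,0],[0,0,-0.6,0,0,0],[0,0,-0.8,0,0,0],[0,0,-1,0,0,0],[0,0,-0.7,0,0,0],[0,0,0,0,0,0],[0,0,0,0,0,0]], gripper=0.2)

```text
time: 14.15
tool_pos: [0.3017, 0.2719, 0.286]
ee_rot: [2.679, -0.658, 0.62]
wrist_force: [-0.0, 0.2, -0.1]
width: 0.0749
finger_force: 0.0
```

```bash
python3 - <<'E'
from h import *
o=get_obs();print(o["time"],o["joint_positions"].round(3),o["tool_pos"],o["width"])
s=snapshot("side");t=snapshot("top")
i=np.hstack([s["image"][190:310,210:330],t["image"][170:290,90:210]]);cv2.imwrite("pics/rel.png",cv2.resize(i,None,fx=3.3,fy=3.3,interpolation=2))
# lid grasp plan
b=np.array([.489,.018,.1695]);yw=np.radians(-12.6);cx=np.array([np.cos(yw),np.sin(yw),0]);cy=np.array([-np.sin(yw),np.cos(yw),0])
a=np.radians(22);z=np.array([0,0,-1])*np.cos(a)+cx*np.sin(a);R=frame(cy,z)
print(R.as_euler('xyz'),"grasp tcp",b+.019*z)
for d in(.12,): go(b+(.017-d)*z,R)
E
```

```text
14.15 [ 1.189 -0.518  1.907 -0.739  1.482  2.264] [0.30169789 0.27186779 0.2859699 ] 0.07490500780641268
[2.75762022 0.         1.35088484] grasp tcp [0.49594611 0.01644736 0.15188351]
shift now-frame [-0.72  6.36  3.28] shift final-frame [-5.16  4.43  2.34] turn [ 3.14 -2.82 -9.02]
```

View pics/rel.png

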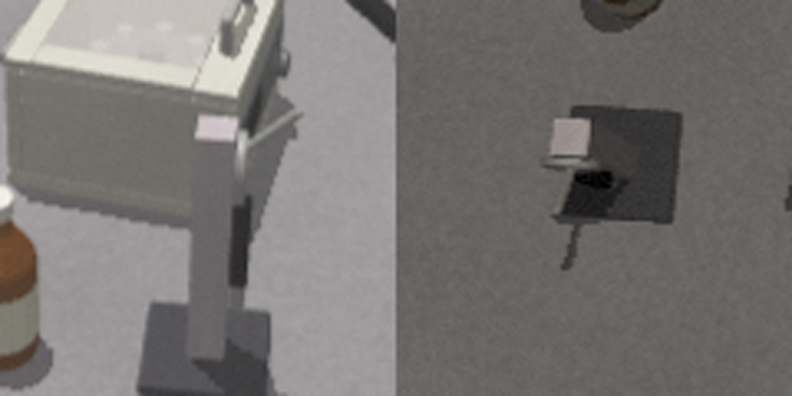

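The key hangs on the peg, with its ring at crop (240,150) and its handle straight down along the post. Next is the lid: turn, then approach with the fingers part open.

>>> drive_tool(commands=[[0,0,0,0.314,-0.282,-0.902],[0,0,0,0.314,-0.282,-0.902],[0,0,0,0.314,-0.282,-0.902],[0,0,0,0.314,-0.282,-0.902],[0,0,0,0.314,-0.282,-0.902],[0,0,0,0.314,-0.282,-0.902],[0,0,0,0.314,-0.282,-0.902],[0,0,0,0.314,-0.282,-0.902],[0,0,0,0.314,-0.282,-0.902],[0,0,0,0.314,-0.282,-0.902],[0,0,0,0,0,0]], gripper=0.62)

```text
time: 15.62
tool_pos: [0.3027, 0.2714, 0.2855]
ee_rot: [2.758, -0.0, 1.348]
wrist_force: [-0.5, 0.5, 0.4]
width: 0.0357
finger_force: 0.0
```

>>> drive_tool(commands=[[-0.65,0.55,0.2,0,0,0],[-0.65,0.55,0.3,0,0,0],[-0.65,0.55,0.3,0,0,0],[-0.65,0.55,0.3,0,0,0],[-0.65,0.55,0.3,0,0,0],[-0.65,0.55,0.3,0,0,0],[-0.65,0.55,0.3,0,0,0],[-0.61,0.58,0.3,0,0,0],[0,0,0,0,0,0],[0,0,0,0,0,0]])

```text
time: 16.88
tool_pos: [0.4505, 0.0275, 0.2669]
ee_rot: [2.758, -0.002, 1.351]
wrist_force: [0.3, -0.4, -1.0]
width: 0.0358
finger_force: 0.0
```

```bash
python3 - <<'E'
from h import *
o=get_obs();print(o["time"],o["joint_positions"].round(3),o["tool_pos"],o["ee_rot"],o["width"])
b=np.array([.489,.018,.1695]);yw=np.radians(-12.6);cx=np.array([np.cos(yw),np.sin(yw),0]);cy=np.array([-np.sin(yw),np.cos(yw),0])
a=np.radians(22);z=np.array([0,0,-1])*np.cos(a)+cx*np.sin(a);R=frame(cy,z)
go(b+.014*z,R)
s=snapshot("side");w=cloud(s);m=(abs(w[...,2]-.166)<.012)&(abs(w[...,0]-.489)<.035)&(abs(w[...,1]-.018)<.055)
q=w[m];print(len(q),np.nanmin(q,0),np.nanmax(q,0),np.nanmean(q,0))
E
```

```text
16.875 [-0.003 -0.429  1.74  -0.079  1.455  0.211] [0.45047097 0.02753107 0.26691343] [ 2.75788818e+00 -2.24559640e-03  1.35060417e+00] 0.035766655549123554
shift now-frame [-0.03  0.01  2.98] shift final-frame [-0.02  0.01  2.98] turn [-0.   -0.02 -0.01]
88 [ 0.47527804 -0.0289313   0.15402955] [0.50542487 0.0719325  0.17799374] [0.49116209 0.03413678 0.17112629]
```

>>> drive_tool(commands=[[0,0,0.5,0,0,0],[0,0,0.7,0,0,0],[0,0,0.6,0,0,0],[0,0,0.5,0,0,0],[0,0,0.35,0,0,0],[0,0,0.3,0,0,0],[0,0,0,0,0,0],[0,0,0,0,0,0]])

```text
time: 17.92
tool_pos: [0.4946, 0.018, 0.1588]
ee_rot: [2.756, -0.002, 1.352]
wrist_force: [-0.1, 0.2, 0.1]
width: 0.0359
finger_force: 0.0
```

>>> drive_tool(commands=[[0,0,0,0,0,0],[0,0,0,0,0,0],[0,0,0,0,0,0],[0,0,0,0,0,0],[0,0,0,0,0,0]], gripper=1)

```text
time: 18.55
tool_pos: [0.4943, 0.0178, 0.1583]
ee_rot: [2.757, -0.002, 1.352]
wrist_force: [-1.7, 0.5, 2.1]
width: 0.0109
finger_force: 30.0
```

```bash
python3 - <<'E'
from h import *
o=get_obs();print(o["joint_positions"].round(3),o["wrist_force"],o["wrist_torque"],o["finger_force"])
T=o["tool_pos"];R0=Ro.from_euler('xyz',o["ee_rot"])
zt=R0.as_matrix()[:,2];g=T-.014*zt;print("bar est",g)
yw=np.radians(-12.6);cx=np.array([np.cos(yw),np.sin(yw),0]);cy=np.array([-np.sin(yw),np.cos(yw),0])
H=g+.185*cx-np.array([0,0,.044]);print("hinge",H)
n=12;k=Ro.from_rotvec(cy*np.radians(45)/n)
# opening: rotate about +cy lifts -cx side
p=T-H;prev=T;Rc=R0
nxt=H+k.apply(p);d=R0.inv().apply(nxt-T)/.04;w=(R0.inv()*k*R0).as_rotvec()/.1
print("per-row (const in tool frame)",d.round(3),w.round(3));f=Ro.from_rotvec(cy*np.radians(45));print("end",H+f.apply(p),(f*R0).as_euler('xyz'))
E
```

```text
[-0.029 -0.309  1.872 -0.074  1.2    0.204] [-1.73298225  0.49696015  2.07488353] [-0.04619181  0.33988391 -0.07103121] 30.000513195991516
bar est [0.48914485 0.01896796 0.17131239]
hinge [ 0.66968945 -0.02138854  0.12731239]
per-row (const in tool frame) [ 0.     0.166 -0.248] [ 0.654 -0.     0.001]
end [0.56706709 0.00157815 0.27634798] [-2.74104831e+00 -1.77116488e-03  1.35008554e+00]
```

>>> drive_tool(commands=[[0,0.168,-0.247,0.654,0,0],[0,0.168,-0.247,0.654,0,0],[0,0.168,-0.247,0.654,0,0],[0,0.168,-0.247,0.654,0,0],[0,0,0,0,0,0],[0,0,0,0,0,0]])

```text
time: 19.3
tool_pos: [0.5075, 0.0148, 0.202]
ee_rot: [3.022, -0.002, 1.352]
wrist_force: [-2.6, 0.0, -2.2]
width: 0.011
finger_force: 30.0
```

```bash
cat >> h.py <<'E'
yw=np.radians(-12.6);cx=np.array([np.cos(yw),np.sin(yw),0]);cy=np.array([-np.sin(yw),np.cos(yw),0]);H=np.array([.6704,-.0216,.1255])
def lid(depth=.012):
    o=get_obs();R0=Ro.from_euler('xyz',o["ee_rot"]);b=o["tool_pos"]-depth*R0.as_matrix()[:,2]-H
    x,z=-b@cx,b[2];print(o["time"],"bar r",np.hypot(x,z),"(.1902) angle from bar",np.degrees(np.arctan2(z,x)-np.arctan2(.044,.185)),"along",b@cy)
    zt=R0.as_matrix()[:,2];print("angle from tool",np.degrees(np.arctan2(-zt[2],-zt@cx))*-1+90+22,o["wrist_force"],o["wrist_torque"],o["width"],o["finger_force"],o["joint_positions"].round(2))
def lidcam(n="side"):
    w=cloud(snapshot(n));d=w-H;x=-d@cx;y=d@cy;z=d[...,2]
    r=np.hypot(x,z);m=(x>.02)&(r<.215)&(abs(y)<.108)&(z>.03)
    q=np.c_[x[m],z[m]]
    best=max(np.arange(5,70,.25),key=lambda a:(abs(-np.sin(np.radians(a))*q[:,0]+np.cos(np.radians(a))*q[:,1]-.012)<.003).sum())
    a=np.radians(best);k=(abs(-np.sin(a)*q[:,0]+np.cos(a)*q[:,1]-.012)<.004);f=np.polyfit(q[k,0],q[k,1],1)
    print(n,"lid plane angle",best,np.degrees(np.arctan(f[0])),k.sum(),len(q))
E
python3 -c "
from h import *
lid();lidcam('side');lidcam('top')"
```

```text
19.3 bar r 0.19011868633747966 (.1902) angle from bar 14.325951325284427 along 1.4236600434984283e-05
angle from tool 15.121437760849815 [-2.63851324  0.04493963 -2.23250373] [0.11292341 0.64389125 0.04294971] 0.011009493135862957 29.997009336948395 [-0.07 -0.1   1.57 -0.02  1.55  0.15]
side lid plane angle 15.0 14.195290556026979 1347 1651
top lid plane angle 14.25 13.85228980130437 1201 1388
```

The lid is following at about 14.5°, with small forces. Continuing.

>>> drive_tool(commands=[[0,0.168,-0.247,0.654,0,0],[0,0.168,-0.247,0.654,0,0],[0,0.168,-0.247,0.654,0,0],[0,0.168,-0.247,0.654,0,0],[0,0.168,-0.247,0.654,0,0],[0,0.168,-0.247,0.654,0,0],[0,0.168,-0.247,0.654,0,0],[0,0.168,-0.247,0.654,0,0],[0,0,0,0,0,0],[0,0,0,0,0,0],[0,0,0,0,0,0]])

```text
time: 20.78
tool_pos: [0.5677, 0.0012, 0.2759]
ee_rot: [-2.742, -0.002, 1.352]
wrist_force: [-3.8, 0.1, 2.9]
width: 0.0108
finger_force: 30.0
```

```bash
python3 -c "
from h import *
lid();lidcam('side');lidcam('top')
s=snapshot('side');cv2.imwrite('pics/lid.png',s['image'])"
```

```text
20.775 bar r 0.1902016269338479 (.1902) angle from bar 44.729226327498075 along -0.00012783198919181778
angle from tool 44.90098521364946 [-3.83019002  0.0591788   2.91503599] [0.01980965 0.81623318 0.09931756] 0.010842426330809491 30.00125080347061 [-0.12  0.44  0.85  0.05  2.25  0.12]
side lid plane angle 44.5 44.32199013677711 753 1104
top lid plane angle 44.5 44.41619382340167 1037 1132
```

View pics/lid.png

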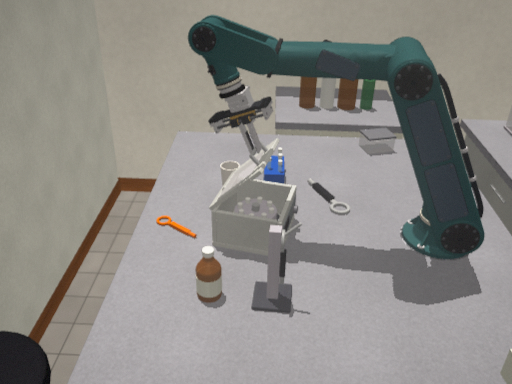

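The view shows the lid held open at its handle near (250,160), the key hanging on the peg at (283,258), and the bystanders in place. All angle estimates are 44.3 to 44.9°, so I'll make one small trim and let it settle.

>>> drive_tool(commands=[[0,0.018,-0.027,0.07,0,0],[0,0,0,0,0,0],[0,0,0,0,0,0],[0,0,0,0,0,0],[0,0,0,0,0,0],[0,0,0,0,0,0],[0,0,0,0,0,0],[0,0,0,0,0,0]])

```text
time: 21.92
tool_pos: [0.5688, 0.001, 0.2767]
ee_rot: [-2.734, -0.002, 1.352]
wrist_force: [-4.4, 0.2, 4.3]
width: 0.0109
finger_force: 30.0
```

```bash
python3 -c "
from h import *
lid();lidcam('side');lidcam('top');print(abs(get_obs()['qvel']).max())
print(close_job())"
```

```text
21.925 bar r 0.19021728494635165 (.1902) angle from bar 45.12658206676337 along -0.00010963660119499502
angle from tool 45.38092260780009 [-4.42017684  0.15292213  4.27558367] [ 0.07501692  1.1753886  -0.01346157] 0.010888102526684545 30.001696050167084 [-0.12  0.45  0.84  0.05  2.26  0.12]
side lid plane angle 45.0 44.7581702371743 715 1069
top lid plane angle 45.0 44.95346172370666 1036 1145
0.0009914743022013395
the job is handed in; nothing more can be done
None
```

The key hangs on the peg, let go there while the lid was still shut, and the gripper is holding the lid still at about 45° (estimates 44.8 to 45.4°); I handed the job in at about 22 s, and no verdict came back.

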